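# Hang the paint pail by its bail on the twin-prong stand

### The arm

A 6-joint arm with a two-finger parallel gripper is mounted at the origin on the work surface. World frame = base frame: x ahead of the robot, y to its left, z up, the work surface at z = 0. Lengths are in m, angles in degrees, forces in N, time in s.
With the tool pointing down it reaches from about 0.325 to 0.9 m from the base axis. Payload 3.5 kg.
Tool frame: the origin (TCP) lies at the very end of the fingers, on their centre line; the grasp point (between the pads) lies arm.hold_point_z behind it (arm.hold_point_z is the distance from the TCP to the grasp point, in m); z points along the fingers, y is the direction in which the jaws open and shut (so a half turn about z gives the same grasp; the last joint's range is limited). The gripper opens to 85 mm and grips with 20 to 120 N. Pads are 22 mm wide; open, the fingers measure 114 mm over their backs; the gripper's body (76 mm by 85 mm) begins 54 mm behind the grasp point. The pads swing forward as they close: fully open they stand 13 mm farther back than shut.
Start: joints at [-80.867, 15.837, -1.513, 72.651, 0, 84.076], TCP at [0.162, -0.604, 0.231] pointing down, gripper open.
Joint ranges: [-178.77, 178.77], [-48.84, 107.48], [-61.69, 71.31], [-111.58, 123.2], [-90, 87.43], [-180, 180]. Speed limits (degrees/s): [147.25, 147.25, 180, 180, 180, 180].

### API

Orientations are given as [roll, pitch, yaw] about the fixed x, y, z axes, in that order (R = Rz(yaw) Ry(pitch) Rx(roll)).
In Python, from plant import arm, read_camera, camera_model gives the robot as it stands.
- The arm moves only by the tool send_rows, never from a script. Its argument "steps" is a list that holds one entry, the list of rows, each a list of 5 numbers: the opening, from 0 (shut) to 1 (fully open), then the shift along the tool's x, y, z in m, then the turn about the tool's z in rad. In form: [[[gripper, tx, ty, tz, yaw], ...]]. A call has 1 to 8 rows; each row is the pose to reach, as a shift and turn from the pose measured when the call began, along the tool's axes at that moment; what a row does not reach only later rows make up. A row lasts 1/10 s, in which the tool goes at most 50 mm and 8.59 degrees, less where a joint would pass 70% of its speed; a pose out of reach is approached as far as the arm can. A call with a gripper value outside its range is refused whole. The fingers move at their own pace and stop on an object; the grip force is fixed at half the most. Time passes only in rows, so rows that repeat a pose let the fingers close. It gives the time, the measured TCP pose, the force and the opening at its end, in the units of the state.
- arm.state(): the state, without advancing time (a new reading comes with each control period).
- read_camera(name): name is "scene" or "top" or "wrist"; returns the picture (480x640x3 uint8, red, green, blue); there is no depth.
- camera_model(name): a dict with "mtx" (3x3 intrinsics, pixels), "R" (3x3) and "t" (3): a world point X has camera coordinates R X + t. Camera axes: x right, y down, z forward; pixel columns grow to the right and rows downward; lengths in m; the calibration is good to about 2 mm. A picture is of the moment at which its call begins: read the wrist's pose just before it. camera_model takes no time and is no camera call; for the wrist camera it gives the pose at the moment of the call.
- arm.close_job(): hands the job in, once; it reports no verdict.
The state is a dict: "t": time; "joint_pos": joint angles; "qvel": joint speeds; "joint_torque": joint torques, N m; "position": TCP position; "eef_rot": TCP orientation; "ft_force": force on the tool from outside, world axes, zero at the start; "torque": the same for the moment, N m; "grip_width": finger opening in m.
Only numpy, scipy, OpenCV 4.12 (cv2) and the standard library are available. Lean on these libraries where they do the work, as an engineer would, in place of code of your own. Each camera call takes 0.05 s, during which the arm holds its last target. There are 200 camera calls.

### The job

Clear the painting table: raise the folded-down wire bail of the white pail upright while the pail stays standing where it is, then lift the pail by its bail and hang it over both prongs of the stand. Lower it gently until the stand has taken its weight, without dropping it and without knocking or pressing hard on the stand, with the wire right back against the risers at the rear of the prongs so that the next pail fits in front. Keep the pail level, and leave the palette, mask, tub and brush alone.

Things in the scene. Friction and masses are not known exactly. Their poses are not given: they have to be found in the camera images.
- pail: White steel pail, open top, round, tapered: 84 mm across at the foot, 104 mm at the blue-beaded rim, 95 mm high, walls 3 mm. Origin: centre of the underside; z up. Its total mass, 0.29 to 0.55 kg, is not known beforehand. Two steel ears at its y = +-52 mm carry the bail.
- pail_hinge (a point): Middle of the bail's hinge axis, which runs along the pail's y, 85 mm above the underside, straight over the pail's origin. The bail turning in the ears has a light friction of 0.045 N m, so it stays where it is left.
- bail (a joint): Angle of the bail in rad: 0 = upright over the pail, positive = leaning to the pail's +x side, about 1.57 = level, more = sunk below the hinge's height; stops at +-1.95. It starts folded down at 1.5 to 1.85. The bail is a 4 mm steel wire, 120 mm wide, with a straight crown 80 mm long, parallel to the hinge and 115 mm from it. Folded down, the crown is over 50 mm clear of the pail's wall.
- bail_crown (a point): Middle of the crown wire and of the pale wooden, not slippery grip round it: a roller 12 mm thick, 36 mm long, that turns freely on the wire, so it can be pinched firmly while the bail swings. The 22 mm of bare wire beside each end of the grip is the place for the prongs. z of this point: away from the hinge (up when the bail is upright); y: along the crown wire.
- stand: Fixed steel stand with two parallel prongs of 8 mm rod. Origin: on the table straight below the home place of the hung crown wire, midway between the prongs. x points from the prongs' free tips back to the post, y across the prongs, z up. Foot plate 12 mm thick, x = -30 to 190 mm, 120 mm wide. Prongs at y = +-30 mm, 52 mm free between them for the wooden grip and fingers.
- stand_rear (a point): Foot of the stand's post on the table, 140 mm behind the stand's origin; post 18 mm thick, 310 mm high, with a blue clamp that carries the prongs. The clamp's height differs every time and is NOT reported: the crown wire's centre, lying on the prongs' seats, is anywhere from 225 to 265 mm above the table. The clamp does not slip; the prongs spring down about 1 mm per 2 N.
- stand_front (a point): Table point below the prongs' upturned tips (red balls), at the stand's x = -46 mm. Each prong from here: tip, 22 mm above the rod axis of the seat; level seat from x = -38 to +6 mm; vertical riser 22 mm high at x = 6 mm; level back to the clamp. A crown wire pushed home against the risers has its centre at x = 0. Brought in from the tips' side with its crown 290 to 313 mm above the table, the hanging pail passes over the tips and under the prongs.
- palette: White plastic paint palette lying flat, 120 x 150 x 11 mm, origin centre of the underside. Leave alone.
- mask: Blue and white papier-mache mask, a dome 132 mm across and 58 mm high, origin centre of the underside. Leave alone.
- tub: White open plastic tub, 90 mm across, 90 mm high, origin centre of the underside. Leave alone.
- brush: Paint brush lying on the table, 170 mm long along its x. Leave alone.

How it is judged:
By the outcome, as a careful person would: the job done as asked, in the order asked, and still so for the second after the job is handed in, with the robot touching nothing.
It also fails if it takes over 72 s, if anything falls off the work surface, if the arm or the gripper's body presses on something with over 40 N, if the wrist force passes 120 N, or if a joint passes its speed limit or range.

## Working session

There is one attempt and no reset: what is moved stays moved. The work goes in short steps, Python scripts to look and compute and a tool call to move; the robot and the scene stay as the last step left them, time stands still between calls to the robot, and variables do not carry over. Pictures are saved under pics/ and viewed, about 8 in all and at most 12, crops included, and the job is handed in when it is done.

Besides the shell and the picture viewer there is one more tool, called as name(argument=value, ...) on one line, values as JSON. send_rows: Moves the arm, as the interface text tells. Its arguments: {"type":"object","properties":{"steps":{"type":"array","items":{"type":"array","items":{"type":"array","items":{"type":"number"}}}}},"required":["steps"]}

```bash
mkdir -p pics; ls; python3 - <<'E'
from plant import arm, read_camera, camera_model
import cv2, numpy as np
print(arm.state(), arm.hold_point_z)
for n in ("scene","top"):
    m=camera_model(n); print(n,np.round(m["mtx"],1).tolist(),np.round(m["R"],3).tolist(),np.round(m["t"],3).tolist())
    cv2.imwrite(f"pics/{n}0.png",read_camera(n)[:,:,::-1])
E
```

```text
pics
{'t': 0.0, 'joint_pos': array([-8.08681453e+01,  1.58803935e+01, -1.59887616e+00,  7.26489540e+01,
       -1.10211784e-03,  8.40766264e+01]), 'qvel': array([ 0.03800305,  0.04546225, -0.05001855,  0.05000376, -0.07448367,
       -0.0265368 ]), 'joint_torque': array([-5.29620211e-04, -4.45508087e+01,  2.95204192e+01,  1.65294064e-02,
       -7.96356107e-05,  1.60793286e-05]), 'position': array([ 0.16221554, -0.60277851,  0.23012804]), 'eef_rot': array([-1.79872347e+02, -1.21362311e-02,  1.50552161e+01]), 'ft_force': array([-0.18084373,  0.07489047, -0.10905609]), 'torque': array([-0.03815685,  0.02884953,  0.03264194]), 'grip_width': 0.08512855399971288} 0.0187
scene [[577.4, 0.0, 320.3], [0.0, 577.4, 244.0], [0.0, 0.0, 1.0]] [[0.706, 0.708, 0.003], [0.579, -0.575, -0.579], [-0.408, 0.411, -0.816]] [-0.371, -0.262, 1.932]
top [[528.2, 0.0, 326.4], [0.0, 528.2, 246.7], [0.0, 0.0, 1.0]] [[-0.005, -1.0, 0.002], [-0.987, 0.004, -0.162], [0.162, -0.003, -0.987]] [-0.016, 0.558, 1.661]
```

View pics/scene0.png

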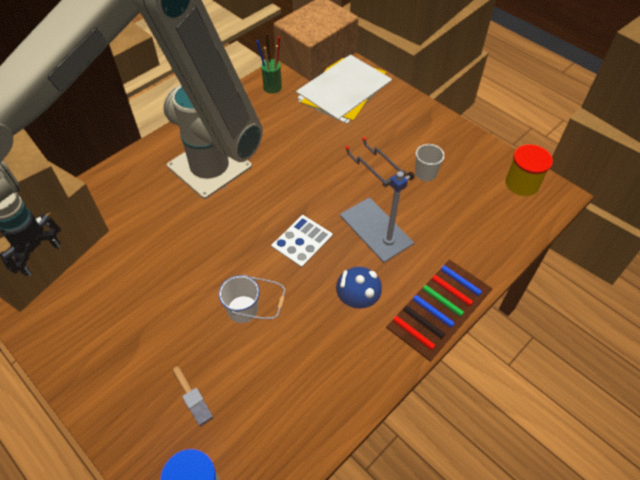

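View pics/top0.png

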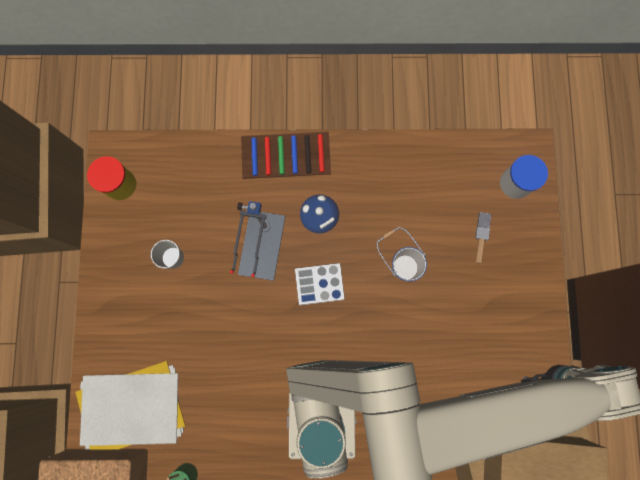

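The scene view shows the pail at (240,297) with its bail towards (282,300) and the red prong tips at (348,149) and (365,140). In the top view the pail is at (408,264), the grip at (389,235), and the tips at (233,272) and (256,275).

```bash
cat > h.py <<'E'
import numpy as np, cv2
from plant import arm, read_camera, camera_model
def ray(m,p):
    d=np.linalg.inv(m["mtx"])@[p[0],p[1],1.]
    return -m["R"].T@m["t"], m["R"].T@d
def onz(m,p,z):
    c,d=ray(m,p); return c+d*(z-c[2])/d[2]
def proj(m,X):
    q=m["mtx"]@(m["R"]@np.asarray(X)+m["t"]); return q[:2]/q[2]
def tri(obs):
    A=0;b=0
    for m,p in obs:
        c,d=ray(m,p); d=d/np.linalg.norm(d); P=np.eye(3)-np.outer(d,d); A=A+P; b=b+P@c
    return np.linalg.solve(A,b)
def blobs(mask,amin=3):
    n,l,s,c=cv2.connectedComponentsWithStats(mask.astype(np.uint8))
    return [(c[i].round(1).tolist(),int(s[i,4])) for i in range(1,n) if s[i,4]>=amin]
E
python3 - <<'E'
from h import *
I={n:cv2.imread(f"pics/{n}0.png") for n in("scene","top")}
for n,(x,y,w,h) in {"scene":(330,125,60,40),"top":(225,255,45,35)}.items():
    c=I[n][y:y+h,x:x+w].astype(int); r=(c[...,2]>130)&(c[...,1]<60)&(c[...,0]<60)
    print(n,[((p[0]+x,p[1]+y),a) for p,a in blobs(r,2)])
def crop(n,x,y,w,h): return cv2.resize(I[n][y:y+h,x:x+w],(400,300),interpolation=cv2.INTER_CUBIC)
cv2.imwrite("pics/c.png",np.vstack([np.hstack([crop("scene",215,265,80,60),crop("scene",335,130,120,90)]),np.hstack([crop("top",360,220,80,60),crop("top",210,195,120,90)])]))
E
```

```text
scene [((364.0, 138.5), 6), ((346.9, 147.1), 8)]
top [((231.5, 271.0), 6), ((252.8, 275.2), 4)]
```

View pics/c.png

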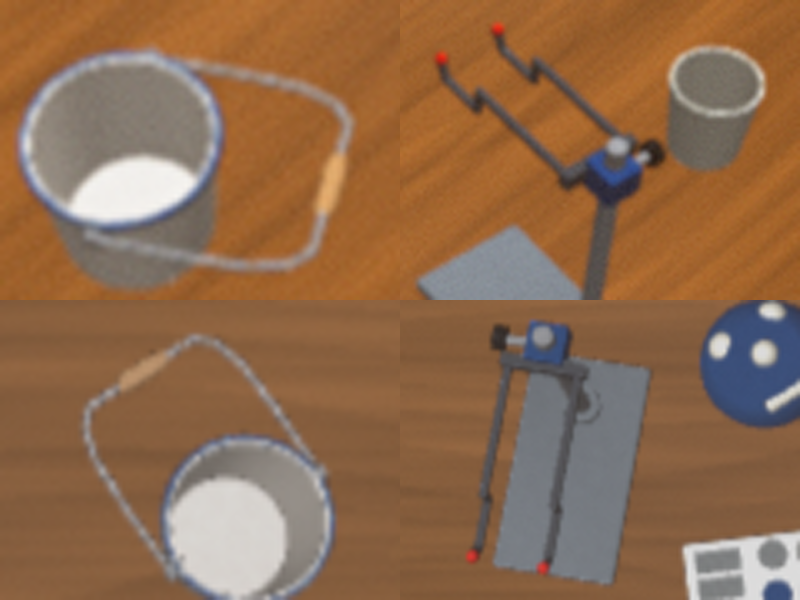

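The crop shows the grip at top pixel (388.8,234) and scene pixel (281,302). The riser kinks are at top (236,254) and (257,258), and scene (359,158) and (375.5,149).

```bash
python3 - <<'E'
from h import *
S,T=camera_model("scene"),camera_model("top")
def t(s,p):
    X=tri([(S,s),(T,p)]); print(X.round(4),(proj(S,X)-s).round(1),(proj(T,X)-p).round(1)); return X
rim=t((239.2,292.8),(409.4,264)); g=t((281,302),(388.8,234))
a=onz(T,(378,241.4),g[2]);b=onz(T,(399,227.6),g[2]); print("crown",a,b,np.degrees(np.arctan2(*(b-a)[1::-1])))
A=t((346.9,147.2),(231.5,271.2)); B=t((364.2,138.6),(252.8,275.2))
A=t((347,147.2),(252.8,275.2)); B=t((364.2,138.6),(231.5,271.2))
C=t((359,158.2),(257.1,258)); D=t((375.5,149.2),(236.1,254.1))
v=A-B; print("across",np.degrees(np.arctan2(v[1],v[0])),np.linalg.norm(v))
print("rear",onz(T,(211+ (585-400)/3.33,195+(405-300)/3.33),0.012))
h=rim-g; print("dir hinge->crown",np.degrees(np.arctan2(-h[1],-h[0])),np.linalg.norm(h[:2]))
m=camera_model("wrist"); print(m["R"].round(3).tolist(), (-m["R"].T@m["t"]).round(3))
E
```

```text
[ 0.495  -0.2769  0.0926] [-0.2  0. ] [-0.2 -0.1]
[ 0.5918 -0.2152  0.0875] [-0.3  0. ] [-0.2 -0.1]
crown [ 0.56770143 -0.18120054  0.0874563 ] [ 0.61181419 -0.2487091   0.0874563 ] -56.83781632652048
[0.4398 0.2278 0.249 ] [ 9.2 -2.4] [7.8 5.8]
[0.4562 0.2025 0.2963] [-9.   1.5] [-6.9 -6.1]
[0.4421 0.1867 0.2703] [ 0.1 -0. ] [0.1 0.1]
[0.4533 0.2457 0.2705] [ 0.2 -0. ] [0.2 0.1]
[0.4922 0.1779 0.2693] [-0.9  0.2] [-0.7 -0.6]
[0.5025 0.2356 0.2706] [-0.5  0.1] [-0.4 -0.3]
across -100.72828623100754 0.06008340453441612
rear [0.63246158 0.17960526 0.012     ]
dir hinge->crown 32.49926801512657 0.11474294101194024
[[0.26, -0.965, -0.002], [-0.921, -0.249, 0.299], [-0.29, -0.076, -0.954]] [ 0.237 -0.583  0.374]
```

send_rows(steps=[[[0.55, 0.04, -0.02, 0, -0.14], [0.55, 0.08, -0.04, 0, -0.28], [0.55, 0.12, -0.06, 0, -0.42], [0.55, 0.16, -0.08, 0, -0.56], [0.55, 0.2, -0.1, 0, -0.7], [0.55, 0.24, -0.12, 0, -0.84], [0.55, 0.28, -0.14, 0, -0.98], [0.55, 0.31, -0.158, 0, -1.1]]])

```text
t: 0.9
position: [0.422, -0.3677, 0.2302]
eef_rot: [-179.9, -0.2, 78.5]
ft_force: [0.6, -0.7, -0.1]
grip_width: 0.0468
```

```bash
cat >> h.py <<'E'
def delta(X,yaw,s=None):
    """tool-axes shift (tx,ty,tz,turn) from now to TCP X, world yaw (deg)"""
    from scipy.spatial.transform import Rotation as Ro
    s=s or arm.state(); R=Ro.from_euler("xyz",s["eef_rot"],degrees=True).as_matrix()
    w=(yaw-s["eef_rot"][2]+180)%360-180
    return (R.T@(np.array(X)-s["position"])).round(4), round(-np.radians(w),3)
def st():
    s=arm.state(); print("t",round(s["t"],2),"pos",s["position"].round(4),"rot",s["eef_rot"].round(2),"F",s["ft_force"].round(2),"M",s["torque"].round(2),"w",round(s["grip_width"],4)); return s
E
python3 -c "
from h import *
st(); print(delta([0.587,-0.218,0.22],123))"
```

```text
t 0.9 pos [ 0.422  -0.3677  0.2302] rot [-1.7994e+02 -1.5000e-01  7.8460e+01] F [ 0.57 -0.66 -0.1 ] M [-0.06  0.   -0.05] w 0.0468
(array([0.1797, 0.1318, 0.0105]), np.float64(-0.777))
```

send_rows(steps=[[[0.55, 0.035, 0.025, 0.002, -0.14], [0.55, 0.07, 0.05, 0.004, -0.28], [0.55, 0.105, 0.075, 0.006, -0.42], [0.55, 0.14, 0.103, 0.008, -0.56], [0.55, 0.17, 0.125, 0.01, -0.7], [0.55, 0.18, 0.132, 0.01, -0.777], [0.55, 0.18, 0.132, 0.01, -0.777], [0.55, 0.18, 0.132, 0.01, -0.777]]])

```text
t: 1.7
position: [0.5868, -0.2177, 0.22]
eef_rot: [180.0, -0.2, 122.9]
ft_force: [-0.1, -0.2, -0.5]
grip_width: 0.0471
```

```bash
python3 -c "
from h import *
s=st(); m=camera_model('wrist'); cv2.imwrite('pics/w1.png',read_camera('wrist')[:,:,::-1]); np.savez('w1.npz',**m)
print((-m['R'].T@m['t']).round(3), proj(m,[.5918,-.2152,.0875]),proj(m,[.495,-.2769,.095]))"
```

```text
t 1.7 pos [ 0.5868 -0.2177  0.22  ] rot [180.   -0.2 122.9] F [-0.06 -0.19 -0.53] M [ 0.02 -0.02 -0.01] w 0.0471
[ 0.546 -0.154  0.364] [331.30596046 227.96151272] [156.43705207 229.79250639]
```

View pics/w1.png

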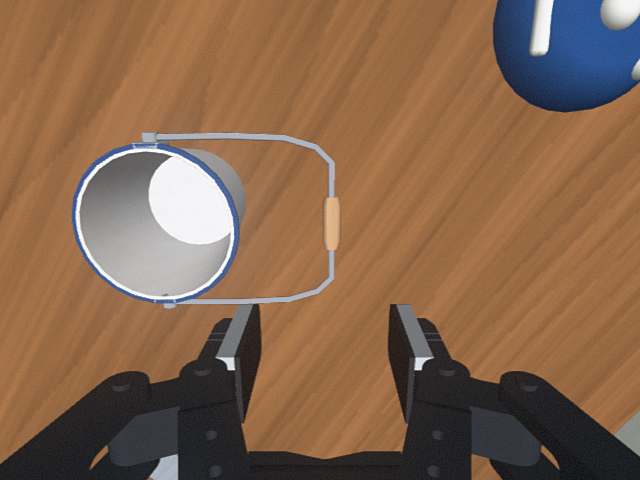

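The wrist view shows the grip at (332,223), the crown running vertically, the rim centre near (156,222), and the ears at (150,138) and (168,303).

```bash
python3 - <<'E'
from h import *
m=dict(np.load("w1.npz")); S,T=camera_model("scene"),camera_model("top")
I=cv2.imread("pics/w1.png"); hsv=cv2.cvtColor(I,cv2.COLOR_BGR2HSV)
b=cv2.inRange(hsv,(100,90,60),(130,255,255)); b[:, 260:]=0; b[320:]=0
pts=cv2.findNonZero(b); hull=cv2.convexHull(pts); e=cv2.fitEllipse(hull); print("rim",e)
w=I[185:260,318:346].astype(int); g=(w[...,2]-w[...,0]>50)&(w[...,2]>200)
bl=max(blobs(g),key=lambda q:q[1]); gp=(bl[0][0]+318,bl[0][1]+185); print("grip",gp,bl[1])
P=[onz(m,q[0],0.095) for q in hull.astype(float)]
P=np.array(P)[:,:2]; A=np.c_[2*P,np.ones(len(P))]; c=np.linalg.lstsq(A,(P**2).sum(1),rcond=None)[0]
print("circle",c[:2],np.sqrt(c[2]+c[:2]@c[:2]))
G=tri([(m,gp),(S,(281,302)),(T,(388.8,234))]); print("grip",G,(proj(m,G)-gp).round(1))
for z in(.075,.085,.095): print(z,onz(m,gp,z).round(4),np.linalg.norm((onz(m,gp,z)[:2]-c[:2])).round(4), np.linalg.norm(onz(m,(332,163),z)-onz(m,(332,278),z)))
e1,e2=onz(m,(150,138),.085),onz(m,(168,303),.085); print("ears",e1,e2,(e1+e2)/2,np.degrees(np.arctan2(*(e1-e2)[1::-1])))
k1,k2=onz(m,(332,163),.0875),onz(m,(332,278),.0875); print("crown ang",np.degrees(np.arctan2(*(k1-k2)[1::-1])))
E
```

```text
rim ((155.01148986816406, 222.65524291992188), (153.14163208007812, 172.71444702148438), 125.30918884277344)
grip (331.7, 222.6) 615
circle [ 0.49375582 -0.27564777] 0.05403558601051601
grip [ 0.59110922 -0.21415229  0.08504995] [-0.5  2.6]
0.075 [ 0.592  -0.2146  0.075 ] 0.1157 0.08315183337266546
0.085 [ 0.5904 -0.2125  0.085 ] 0.1154 0.08027621519549812
0.095 [ 0.5888 -0.2104  0.095 ] 0.1153 0.07740059701833076
ears [ 0.46256497 -0.22883727  0.085     ] [ 0.52439389 -0.32622614  0.085     ] [ 0.49347943 -0.27753171  0.085     ] 122.41009162645284
crown ang 123.24716547435995
```

```bash
python3 -c "
from h import *
print(delta([0.591,-0.2135,0.0665],123))"
```

```text
(array([0.001 , 0.0062, 0.1537]), np.float64(-0.002))
```

send_rows(steps=[[[0.55, 0.001, 0.006, 0.035, 0], [0.55, 0.001, 0.006, 0.07, 0], [0.55, 0.001, 0.006, 0.1, 0], [0.55, 0.001, 0.006, 0.125, 0], [0.55, 0.001, 0.006, 0.143, 0], [0.55, 0.001, 0.006, 0.1535, 0], [0.55, 0.001, 0.006, 0.1535, 0], [0.55, 0.001, 0.006, 0.1535, 0]]])

```text
t: 2.55
position: [0.5909, -0.2144, 0.0675]
eef_rot: [180.0, -0.1, 122.8]
ft_force: [0.0, 0.7, 0.8]
grip_width: 0.047
```

```bash
python3 -c "
from h import *
s=st(); m=camera_model('wrist'); cv2.imwrite('pics/w2.png',read_camera('wrist')[:,:,::-1]); np.savez('w2.npz',**m)"
```

```text
t 2.55 pos [ 0.5909 -0.2144  0.0675] rot [ 1.7996e+02 -1.3000e-01  1.2279e+02] F [0.   0.69 0.76] M [-0.   -0.01 -0.02] w 0.047
```

View pics/w2.png

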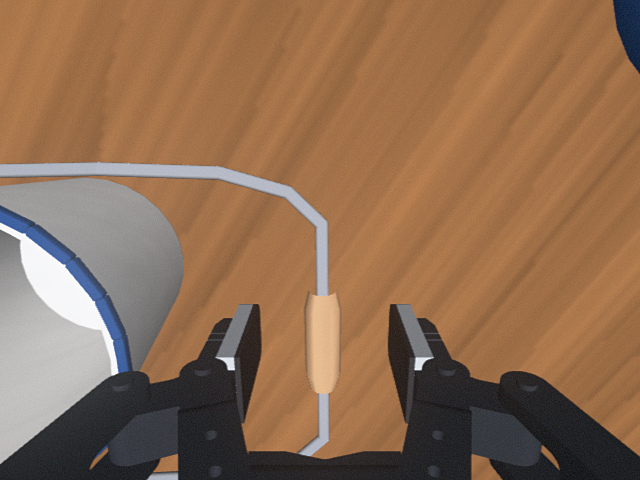

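The roller lies between the pads at (322,343), spanning rows 292–395, and the jaw centre is at column 324.5.

```bash
python3 -c "
from h import *
m=dict(np.load('w2.npz'));M1=dict(np.load('w1.npz'));p=arm.state()['position']
print('hold px',proj(m,p+[0,0,.0187]),'tcp px',proj(m,p))
print('tri',tri([(m,(322.5,343)),(M1,(331.7,222.6))]))
for z in (.08,.085,.09): print(z,onz(m,(322.5,343),z),onz(M1,(331.7,222.6),z), np.linalg.norm(onz(m,(322,292),z)-onz(m,(322,395),z)))
"
```

```text
hold px [323.47777671 348.46230397] tcp px [323.48993959 321.66488211]
tri [ 0.58957903 -0.21174342  0.08888695]
0.08 [ 0.59223551 -0.21628971  0.08      ] [ 0.59116851 -0.21351267  0.08      ] 0.040813681949306145
0.085 [ 0.59063878 -0.21378543  0.085     ] [ 0.59037568 -0.21246243  0.085     ] 0.03926255431436759
0.09 [ 0.58904204 -0.21128116  0.09      ] [ 0.58958285 -0.2114122   0.09      ] 0.03771142667942911
```

send_rows(steps=[[[0.3, 0, 0, 0, 0], [0.2, 0, 0, 0, 0], [0, 0, 0, 0, 0], [0, 0, 0, 0, 0], [0, 0, 0, 0, 0], [0, 0, 0, 0, 0]]])

```text
t: 3.2
position: [0.5917, -0.2148, 0.0682]
eef_rot: [179.9, -0.0, 122.8]
ft_force: [0.1, -1.7, 0.7]
grip_width: 0.0096
```

```bash
python3 - <<'E'
from h import *
s=st(); p=s["position"]; Hx=np.array([.4942,-.2764]); u=np.array([np.cos(np.radians(32.9)),np.sin(np.radians(32.9))])
print("crown hold rel hinge", (p[:2]-Hx)@u, p[2]+.0187-.085)
h0=np.arcsin((p[2]+.0187-.085)/.115)
for a in np.radians(np.arange(10,91,10)): print(round(np.degrees(a)), "back(-ty?)",round(.115*(np.cos(h0)-np.cos(a)),4),"up",round(.115*(np.sin(a)-np.sin(h0)),4))
print(delta(np.r_[p[:2]-.1*u,p[2]],122.8))
E
```

```text
t 3.2 pos [ 0.5917 -0.2148  0.0682] rot [ 1.7993e+02 -3.0000e-02  1.2281e+02] F [ 0.09 -1.74  0.68] M [-0.35 -0.06  0.06] w 0.0096
crown hold rel hinge 0.11533773736010981 0.0018549689595001445
10 back(-ty?) 0.0017 up 0.0181
20 back(-ty?) 0.0069 up 0.0375
30 back(-ty?) 0.0154 up 0.0556
40 back(-ty?) 0.0269 up 0.0721
50 back(-ty?) 0.0411 up 0.0862
60 back(-ty?) 0.0575 up 0.0977
70 back(-ty?) 0.0757 up 0.1062
80 back(-ty?) 0.095 up 0.1114
90 back(-ty?) 0.115 up 0.1131
(array([-0.0002, -0.1   , -0.0001]), np.float64(0.0))
```

send_rows(steps=[[[0, 0, -0.0004, -0.009, 0], [0, 0, -0.0017, -0.018, 0], [0, 0, -0.004, -0.028, 0], [0, 0, -0.0069, -0.0375, 0], [0, 0, -0.0108, -0.0467, 0], [0, 0, -0.0154, -0.0556, 0], [0, 0, -0.0154, -0.0556, 0]]])

```text
t: 3.9
position: [0.5794, -0.2238, 0.1258]
eef_rot: [179.8, 0.1, 122.8]
ft_force: [2.5, 2.5, 1.6]
grip_width: 0.0098
```

```bash
python3 - <<'E'
from h import *
s=st(); p=s["position"]; Hx=np.array([.4942,-.2764]); u=np.array([np.cos(np.radians(32.9)),np.sin(np.radians(32.9))])
r,h=(p[:2]-Hx)@u, p[2]+.0187-.085
print(r,h,np.hypot(r,h),np.degrees(np.arctan2(h,r)),"F along u",s["ft_force"][:2]@u)
I=read_camera("top"); cv2.imwrite("pics/t2.png",I[:,:,::-1])
E
```

```text
t 3.9 pos [ 0.5794 -0.2238  0.1258] rot [1.7980e+02 1.0000e-01 1.2277e+02] F [2.47 2.5  1.6 ] M [ 0.36 -0.4  -0.02] w 0.0098
0.10010185417810105 0.059514616727680617 0.11645759234217634 30.733202163823925 F along u 3.4300976151635076
```

send_rows(steps=[[[0, 0, 0.001, -0.0005, 0], [0, 0, 0.001, -0.0005, 0]]])

```text
t: 4.15
position: [0.5803, -0.2229, 0.1254]
eef_rot: [179.8, 0.0, 122.8]
ft_force: [0.9, -0.1, -0.1]
grip_width: 0.0097
```

```bash
cat >> h.py <<'E'
def bail():
    s=st(); p=s["position"]; H=np.array([.4942,-.2764]); a=np.radians(32.9); u=np.array([np.cos(a),np.sin(a)])
    r,h=(p[:2]-H)@u, p[2]+.0187-.085; th=np.arctan2(h,r); Fu=s["ft_force"][:2]@u; 
    print("r",r.round(4),"h",h.round(4),"R",np.hypot(r,h).round(4),"ang",np.degrees(th).round(1),"Fu",Fu.round(2),"Frad",(Fu*np.cos(th)+s["ft_force"][2]*np.sin(th)).round(2))
    return r,h
E
python3 - <<'E'
from h import *
bail()
a,b=cv2.imread("pics/top0.png"),cv2.imread("pics/t2.png")
f=lambda I:cv2.resize(I[220:300,360:440],(400,400),interpolation=cv2.INTER_CUBIC)
cv2.imwrite("pics/cmp.png",np.hstack([f(a),f(b)]))
for I in(a,b):
    w=cv2.inRange(cv2.cvtColor(I,cv2.COLOR_BGR2HSV),(0,0,200),(180,40,255))[248:285,388:428]; print(blobs(w,20))
E
```

```text
t 4.15 pos [ 0.5803 -0.2229  0.1254] rot [1.7981e+02 5.0000e-02 1.2278e+02] F [ 0.93 -0.07 -0.09] M [-0.03 -0.12 -0.  ] w 0.0097
r 0.1013 h 0.0591 R 0.1173 ang 30.2 Fu 0.74 Frad 0.6
[([17.4, 18.8], 401)]
[([26.4, 21.2], 26)]
```

send_rows(steps=[[[0, 0, -0.0042, -0.007, 0], [0, 0, -0.0088, -0.0136, 0], [0, 0, -0.0138, -0.0199, 0], [0, 0, -0.0194, -0.0258, 0], [0, 0, -0.0194, -0.0258, 0], [0, 0, -0.0194, -0.0258, 0]]])

```text
t: 4.75
position: [0.5641, -0.2337, 0.1517]
eef_rot: [179.8, 0.1, 122.8]
ft_force: [0.9, 1.1, 1.7]
grip_width: 0.0097
```

```bash
python3 -c "
from h import *
bail()"
```

```text
t 4.75 pos [ 0.5641 -0.2337  0.1517] rot [1.7975e+02 1.1000e-01 1.2276e+02] F [0.87 1.06 1.7 ] M [ 0.09 -0.22  0.02] w 0.0097
r 0.0819 h 0.0854 R 0.1184 ang 46.2 Fu 1.3 Frad 2.13
```

send_rows(steps=[[[0, 0, -0.0077, -0.0077, 0], [0, 0, -0.0156, -0.0138, 0], [0, 0, -0.0241, -0.0192, 0], [0, 0, -0.033, -0.0238, 0], [0, 0, -0.033, -0.0238, 0], [0, 0, -0.033, -0.0238, 0]]])

```text
t: 5.35
position: [0.5359, -0.252, 0.1756]
eef_rot: [179.8, 0.1, 122.7]
ft_force: [1.1, -0.6, 0.4]
grip_width: 0.0098
```

```bash
python3 -c "
from h import *
bail()"
```

```text
t 5.35 pos [ 0.5359 -0.252   0.1756] rot [1.7975e+02 1.3000e-01 1.2271e+02] F [ 1.05 -0.6   0.37] M [-0.05  0.04  0.03] w 0.0098
r 0.0483 h 0.1093 R 0.1195 ang 66.2 Fu 0.56 Frad 0.57
```

send_rows(steps=[[[0, 0, -0.0105, -0.0044, 0], [0, 0, -0.0221, -0.0077, 0], [0, 0, -0.035, -0.01, 0], [0, 0, -0.048, -0.0107, 0], [0, 0, -0.048, -0.0107, 0], [0, 0, -0.048, -0.0107, 0]]])

```text
t: 5.95
position: [0.4949, -0.2784, 0.1861]
eef_rot: [179.8, 0.1, 122.6]
ft_force: [0.3, -0.8, -0.4]
grip_width: 0.0102
```

```bash
python3 -c "
from h import *
bail()
a=cv2.imread('pics/scene0.png'); b=read_camera('scene')[:,:,::-1]; cv2.imwrite('pics/s3.png',b); m=read_camera('wrist')[:,:,::-1]
f=lambda I:cv2.resize(I[200:350,170:320],(400,400),interpolation=cv2.INTER_CUBIC)
cv2.imwrite('pics/s3c.png',np.hstack([f(a),f(b)]))"
```

```text
t 5.95 pos [ 0.4949 -0.2784  0.1861] rot [1.7976e+02 1.4000e-01 1.2264e+02] F [ 0.28 -0.76 -0.38] M [-0.07  0.06  0.03] w 0.0102
r -0.0005 h 0.1198 R 0.1198 ang 90.2 Fu -0.18 Frad -0.38
```

View pics/s3c.png

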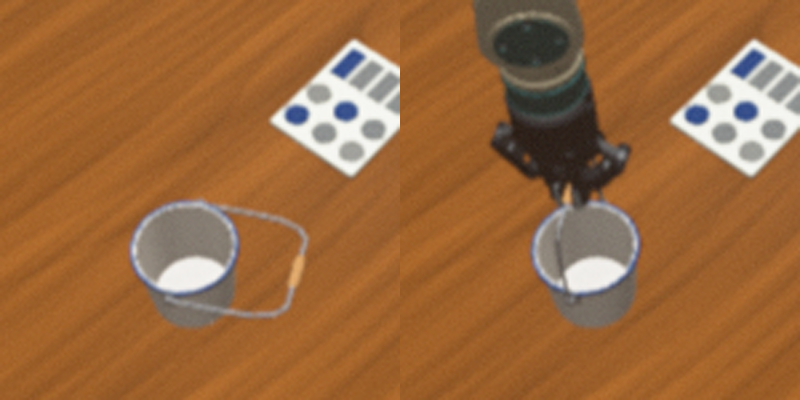

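The pail hasn't moved by more than about 1 px, and the bail is upright over it. Next I lift.

send_rows(steps=[[[0, 0, 0, -0.002, 0], [0, 0, 0, -0.006, 0], [0, 0, 0, -0.012, 0], [0, 0, 0, -0.02, 0], [0, 0, 0, -0.03, 0], [0, 0, 0, -0.04, 0], [0, 0, 0, -0.05, 0], [0, 0, 0, -0.06, 0]]])

```text
t: 6.85
position: [0.4953, -0.2782, 0.2474]
eef_rot: [179.7, 0.2, 122.7]
ft_force: [0.1, 0.3, -2.2]
grip_width: 0.0097
```

send_rows(steps=[[[0, 0, 0, -0.01, 0], [0, 0, 0, -0.02, 0], [0, 0, 0, -0.028, 0], [0, 0, 0, -0.034, 0], [0, 0, 0, -0.039, 0], [0, 0, 0, -0.042, 0], [0, 0, 0, -0.042, 0], [0, 0, 0, -0.042, 0]]])

```text
t: 7.65
position: [0.4949, -0.2781, 0.289]
eef_rot: [179.8, 0.1, 122.7]
ft_force: [-0.7, 0.9, -2.5]
grip_width: 0.0095
```

```bash
python3 -c "
from h import *
bail()
o=np.array([.492,.2077]);x=np.array([np.cos(np.radians(-11)),np.sin(np.radians(-11))]);pre=o-.13*x
print(pre,delta([*pre,.288],79))
b=read_camera('wrist')[:,:,::-1]; s=read_camera('scene')[:,:,::-1]
cv2.imwrite('pics/l4.png',np.hstack([cv2.resize(b,(400,300)),cv2.resize(s[150:330,150:390],(400,300))]))"
```

```text
t 7.65 pos [ 0.4949 -0.2781  0.289 ] rot [1.7976e+02 1.4000e-01 1.2269e+02] F [-0.74  0.87 -2.49] M [ 0.05 -0.02  0.01] w 0.0095
r -0.0003 h 0.2227 R 0.2227 ang 90.1 Fu -0.15 Frad -2.49
[0.36438847 0.23250517] (array([5.002e-01, 1.659e-01, 5.000e-04]), np.float64(0.763))
```

View pics/l4.png

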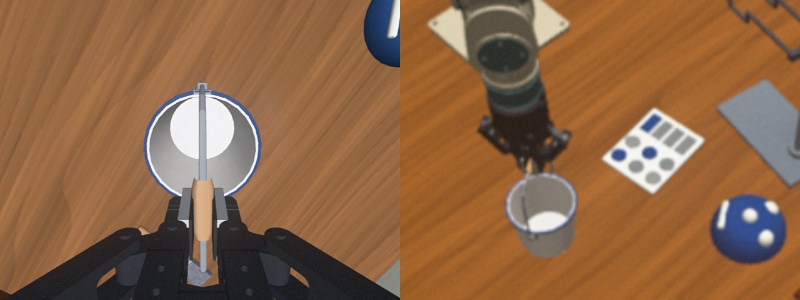

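The pail is off the table, hanging level, with about 2.5 N on the wrist. Now I carry it across.

send_rows(steps=[[[0, 0.003, 0.001, 0, 0], [0, 0.009, 0.003, 0, 0], [0, 0.019, 0.006, 0, 0], [0, 0.033, 0.011, 0, 0], [0, 0.05, 0.016, 0, 0], [0, 0.068, 0.022, 0, 0], [0, 0.087, 0.028, 0, 0], [0, 0.106, 0.035, 0, 0]]])

```text
t: 8.55
position: [0.4663, -0.1679, 0.2889]
eef_rot: [179.8, 0.1, 122.7]
ft_force: [-0.3, 0.4, -2.1]
grip_width: 0.0099
```

send_rows(steps=[[[0, 0.021, 0.007, 0, 0], [0, 0.04, 0.013, 0, 0], [0, 0.059, 0.019, 0, 0], [0, 0.078, 0.026, 0, 0], [0, 0.097, 0.032, 0, 0], [0, 0.116, 0.038, 0, 0], [0, 0.135, 0.045, 0, 0], [0, 0.154, 0.051, 0, 0]]])

```text
t: 9.35
position: [0.4248, -0.0089, 0.2889]
eef_rot: [179.7, 0.1, 122.8]
ft_force: [0.9, 0.2, -2.6]
grip_width: 0.0099
```

send_rows(steps=[[[0, 0.021, 0.007, 0, 0], [0, 0.04, 0.013, 0, 0], [0, 0.059, 0.019, 0, 0], [0, 0.078, 0.026, 0, 0], [0, 0.097, 0.032, 0, 0], [0, 0.115, 0.038, 0, 0], [0, 0.131, 0.043, 0, 0], [0, 0.146, 0.048, 0, 0]]])

```text
t: 10.15
position: [0.3847, 0.1412, 0.2889]
eef_rot: [179.7, 0.1, 122.8]
ft_force: [-0.3, -0.4, -3.3]
grip_width: 0.0094
```

```bash
python3 -c "
from h import *
st(); print(delta([.3644,.2325,.288],79))"
```

```text
t 10.15 pos [0.3847 0.1412 0.2889] rot [1.7970e+02 1.3000e-01 1.2283e+02] F [-0.33 -0.37 -3.29] M [ 0.03  0.01 -0.03] w 0.0094
(array([0.0877, 0.0324, 0.0009]), np.float64(0.765))
```

send_rows(steps=[[[0, 0.016, 0.005, 0, 0.06], [0, 0.031, 0.01, 0, 0.14], [0, 0.045, 0.016, 0, 0.24], [0, 0.058, 0.021, 0, 0.35], [0, 0.069, 0.025, 0, 0.46], [0, 0.078, 0.029, 0, 0.56], [0, 0.084, 0.031, 0, 0.65], [0, 0.088, 0.032, 0, 0.72]]])

```text
t: 10.95
position: [0.3624, 0.2334, 0.2889]
eef_rot: [179.7, -0.1, 81.5]
ft_force: [0.1, 0.3, -3.0]
grip_width: 0.0092
```

send_rows(steps=[[[0, 0, 0, 0, 0.04], [0, 0, 0, 0, 0.04], [0, 0, 0, 0, 0.04], [0, 0, 0, 0, 0.04]]])

```text
t: 11.35
position: [0.362, 0.2334, 0.289]
eef_rot: [179.7, -0.1, 79.2]
ft_force: [0.2, -0.0, -2.3]
grip_width: 0.01
```

```bash
python3 - <<'E'
from h import *
s=st(); m=camera_model('wrist'); b=read_camera('wrist')[:,:,::-1]; cv2.imwrite('pics/w5.png',b); np.savez('w5.npz',**m)
for X in ([.4421,.1867,.2703],[.4533,.2457,.2705],[.4922,.1779,.2693]): print(proj(m,X).round(1))
c=b.astype(int); r=(c[...,2]>130)&(c[...,1]<70)&(c[...,0]<70); print(blobs(r,10))
E
```

```text
t 11.35 pos [0.362  0.2334 0.289 ] rot [ 1.7968e+02 -1.4000e-01  7.9230e+01] F [ 0.24 -0.   -2.32] M [-0.03  0.03 -0.01] w 0.01
[520.3 364. ]
[541.2 233.3]
[633.9 361. ]
[([535.3, 231.1], 391), ([519.6, 361.6], 448)]
```

View pics/w5.png

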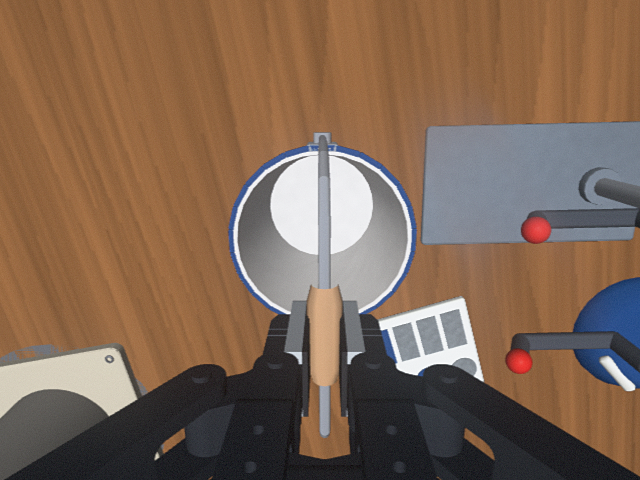

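Both red balls are clearly visible at (535,231) and (520,362). The crown wire is vertical at column 324, and the foot plate's edges are nearly horizontal.

```bash
python3 - <<'E'
from h import *
m=dict(np.load('w5.npz')); s=arm.state(); p=s["position"]
A,B=onz(m,(519.6,361.6),.2705),onz(m,(535.3,231.1),.2705); v=B-A; print(A,B,np.linalg.norm(v),np.degrees(np.arctan2(v[1],v[0])),"mid",(A+B)/2)
g=cv2.cvtColor(cv2.imread('pics/w5.png'),cv2.COLOR_BGR2HSV)
# plate edges: greyish pixels, top/bottom edge per column
I=cv2.imread('pics/w5.png').astype(int); grey=(np.abs(I[...,2]-I[...,0])<40)&(I.mean(2)>80)
cols=range(440,515,5); up=[];lo=[]
for c in cols:
    r=np.where(grey[100:260,c])[0]+100; up.append((c,r.min())); lo.append((c,r.max()))
for e in(up,lo):
    P=np.array([onz(m,q,.012) for q in e]); k=np.polyfit(P[:,0],P[:,1],1); print("edge",np.degrees(np.arctan(k[0])),P[0],P[-1])
print("front corners",onz(m,(427,126),.012),onz(m,(424,243),.012))
print("crown px now at", onz(m,(323,180),p[2]+.0139),onz(m,(324,435),p[2]+.0139),"hold",p)
E
```

```text
[0.44178266 0.18814421 0.2705    ] [0.45103481 0.2470643  0.2705    ] 0.0596420895062632 81.07579322808374 mid [0.44640874 0.21760426 0.2705    ]
edge -9.279683126458098 [0.48450682 0.27209897 0.012     ] [0.55052628 0.26145129 0.012     ]
edge -8.988517707432269 [0.4718708  0.15400687 0.012     ] [0.54360221 0.14249357 0.012     ]
front corners [0.47227954 0.27441898 0.012     ] [0.45565259 0.15822003 0.012     ]
crown px now at [0.372736   0.28798638 0.30289286] [0.35528576 0.19433144 0.30289286] hold [0.36214888 0.23339059 0.28899286]
```

```bash
python3 - <<'E'
from h import *
m=dict(np.load('w5.npz')); print("post",onz(m,(602,187),.012))
o=np.array([.4923,.2095]);a=np.radians(-10);x=np.array([np.cos(a),np.sin(a)])
for d in(-.06,-.018): print(o+d*x,delta([*(o+d*x),.2885],80))
E
```

```text
post [0.63751326 0.18314442 0.012     ]
[0.43321153 0.21991889] (array([0.0001, 0.0723, 0.0009]), np.float64(-0.014))
[0.47457346 0.21262567] (array([0.0006, 0.1143, 0.0011]), np.float64(-0.014))
```

send_rows(steps=[[[0, 0, 0.003, 0, -0.004], [0, 0, 0.009, 0, -0.008], [0, 0, 0.018, 0, -0.014], [0, 0, 0.028, 0, -0.014], [0, 0, 0.038, 0, -0.014], [0, 0, 0.048, 0, -0.014], [0, 0, 0.057, 0, -0.014], [0, 0, 0.066, 0, -0.014]]])

```text
t: 12.2
position: [0.4279, 0.2208, 0.2893]
eef_rot: [179.7, -0.1, 80.0]
ft_force: [-0.8, -0.0, -3.5]
grip_width: 0.01
```

send_rows(steps=[[[0, 0, 0.009, 0, 0], [0, 0, 0.018, 0, 0], [0, 0, 0.026, 0, 0], [0, 0, 0.033, 0, 0], [0, 0, 0.039, 0, 0], [0, 0, 0.043, 0, 0], [0, 0, 0.045, 0, 0], [0, 0, 0.045, 0, 0]]])

```text
t: 13.0
position: [0.4724, 0.213, 0.2895]
eef_rot: [179.7, -0.1, 80.0]
ft_force: [-0.0, -0.1, -2.6]
grip_width: 0.0098
```

```bash
cat >> h.py <<'E'
def stand():
    s=st(); o=np.array([.4923,.2095]);a=np.radians(-10);x=np.array([np.cos(a),np.sin(a)]);y=np.array([-x[1],x[0]])
    d=s["position"][:2]-o; print("stand x %.4f y %.4f crown z %.4f yaw %.2f Fx %.2f Fz %.2f"%(d@x,d@y,s["position"][2]+.0139,s["eef_rot"][2],s["ft_force"][:2]@x,s["ft_force"][2]))
E
python3 - <<'E'
from h import *
stand(); m=camera_model('wrist'); b=read_camera('wrist')[:,:,::-1]; cv2.imwrite('pics/w6.png',b); np.savez('w6.npz',**m)
E
```

```text
t 13.0 pos [0.4724 0.213  0.2895] rot [ 1.7969e+02 -1.3000e-01  7.9990e+01] F [-0.02 -0.13 -2.63] M [-0.01 -0.07 -0.04] w 0.0098
stand x -0.0202 y -0.0000 crown z 0.3034 yaw 79.99 Fx 0.00 Fz -2.63
```

View pics/w6.png

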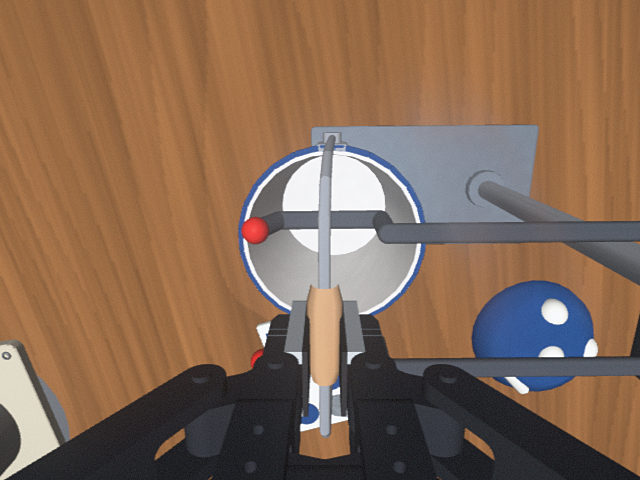

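The wire is at column 325, between the near tip (255,231) and the riser (380,225), and the rods run square to it. I'll check the offsets, then lower.

```bash
python3 - <<'E'
from h import *
m=dict(np.load('w6.npz')); o=np.array([.4923,.2095]);a=np.radians(-10);x=np.array([np.cos(a),np.sin(a)]);y=np.array([-x[1],x[0]])
f=lambda px,z:print(px,[round(float((onz(m,px,z)[:2]-o)@k),4) for k in(x,y)])
f((255,231),.2705); f((560,232),.2705); f((560,366),.2705); f((382,232),.2705); f((330,219),.2485)
f((324,284),.3034); f((324,385),.3034); f((324,335),.3034)
E
```

```text
(255, 231) [-0.0468, 0.03]
(560, 232) [0.0749, 0.0294]
(560, 366) [0.0852, -0.0323]
(382, 232) [0.0038, 0.0295]
(330, 219) [-0.0165, 0.0293]
(324, 284) [-0.0195, 0.0211]
(324, 385) [-0.0195, -0.0179]
(324, 335) [-0.0195, 0.0022]
```

send_rows(steps=[[[0, 0, 0, 0.004, 0], [0, 0, 0, 0.009, 0], [0, 0, 0, 0.014, 0], [0, 0, 0, 0.019, 0], [0, 0, 0, 0.024, 0], [0, 0, 0, 0.029, 0], [0, 0, 0, 0.033, 0], [0, 0, 0, 0.035, 0]]])

```text
t: 13.85
position: [0.4721, 0.213, 0.2539]
eef_rot: [179.7, -0.1, 80.0]
ft_force: [0.7, -0.4, -3.5]
grip_width: 0.0097
```

```bash
python3 -c "
from h import *
stand()"
```

```text
t 13.85 pos [0.4721 0.213  0.2539] rot [ 1.7974e+02 -1.1000e-01  8.0000e+01] F [ 0.68 -0.36 -3.54] M [0.03 0.04 0.02] w 0.0097
stand x -0.0205 y -0.0001 crown z 0.2678 yaw 80.00 Fx 0.73 Fz -3.54
```

send_rows(steps=[[[0, 0, 0.001, 0.003, 0], [0, 0, 0.003, 0.006, 0], [0, 0, 0.006, 0.008, 0], [0, 0, 0.009, 0.009, 0], [0, 0, 0.012, 0.009, 0], [0, 0, 0.014, 0.009, 0], [0, 0, 0.015, 0.009, 0], [0, 0, 0.015, 0.009, 0]]])

```text
t: 14.65
position: [0.4872, 0.2104, 0.2451]
eef_rot: [179.7, -0.1, 80.0]
ft_force: [-0.3, 1.3, -3.6]
grip_width: 0.0096
```

```bash
python3 -c "
from h import *
stand()"
```

```text
t 14.65 pos [0.4872 0.2104 0.2451] rot [ 1.7972e+02 -1.1000e-01  7.9990e+01] F [-0.34  1.26 -3.62] M [-0.02  0.03  0.02] w 0.0096
stand x -0.0052 y -0.0000 crown z 0.2590 yaw 79.99 Fx -0.56 Fz -3.62
```

send_rows(steps=[[[0, 0, 0.001, 0, 0], [0, 0, 0.002, 0, 0], [0, 0, 0.003, 0, 0], [0, 0, 0.003, 0, 0]]])

```text
t: 15.05
position: [0.4903, 0.2098, 0.2451]
eef_rot: [179.7, -0.1, 80.0]
ft_force: [-0.4, -1.0, -3.4]
grip_width: 0.0099
```

send_rows(steps=[[[0, 0, 0.0007, 0, 0], [0, 0, 0.0014, 0, 0], [0, 0, 0.002, 0, 0], [0, 0, 0.002, 0, 0]]])

```text
t: 15.45
position: [0.4913, 0.2096, 0.2448]
eef_rot: [179.8, -0.1, 80.0]
ft_force: [-3.6, 0.8, -2.5]
grip_width: 0.0096
```

```bash
python3 -c "
from h import *
stand()"
```

```text
t 15.45 pos [0.4913 0.2096 0.2448] rot [ 1.7984e+02 -1.1000e-01  8.0010e+01] F [-3.62  0.81 -2.51] M [0.16 0.64 0.1 ] w 0.0096
stand x -0.0010 y -0.0001 crown z 0.2587 yaw 80.01 Fx -3.71 Fz -2.51
```

send_rows(steps=[[[0, 0, -0.001, 0, -0.008], [0, 0, -0.001, 0, -0.0175], [0, 0, 0, 0, -0.0175], [0, 0, 0.001, 0, -0.0175], [0, 0, 0.001, 0, -0.0175], [0, 0, 0.001, 0, -0.0175]]])

```text
t: 16.05
position: [0.4914, 0.2095, 0.2444]
eef_rot: [180.0, -0.1, 81.0]
ft_force: [-5.1, 2.5, -3.4]
grip_width: 0.0096
```

```bash
python3 -c "
from h import *
stand()"
```

```text
t 16.05 pos [0.4914 0.2095 0.2444] rot [ 1.7995e+02 -1.0000e-01  8.1010e+01] F [-5.1   2.46 -3.36] M [ 0.31  0.9  -0.1 ] w 0.0096
stand x -0.0009 y -0.0001 crown z 0.2583 yaw 81.01 Fx -5.45 Fz -3.36
```

send_rows(steps=[[[0, 0, -0.001, 0, 0.008], [0, 0, -0.001, 0.0005, 0.008], [0, 0, -0.001, 0.001, 0.008], [0, 0, -0.001, 0.0015, 0.008], [0, 0, -0.001, 0.002, 0.008], [0, 0, -0.001, 0.002, 0.008]]])

```text
t: 16.65
position: [0.4912, 0.2096, 0.243]
eef_rot: [179.9, -0.1, 80.5]
ft_force: [0.0, -0.8, -0.1]
grip_width: 0.0096
```

send_rows(steps=[[[0, 0, 0, 0.0005, 0], [0, 0, 0, 0.001, 0], [0, 0, 0, 0.0015, 0], [0, 0, 0, 0.002, 0], [0, 0, 0, 0.002, 0]]])

```text
t: 17.15
position: [0.4916, 0.2096, 0.2414]
eef_rot: [179.8, -0.1, 80.5]
ft_force: [-0.5, -0.2, 1.2]
grip_width: 0.0098
```

```bash
python3 -c "
from h import *
stand()"
```

```text
t 17.15 pos [0.4916 0.2096 0.2414] rot [ 1.798e+02 -1.300e-01  8.054e+01] F [-0.46 -0.17  1.2 ] M [-0.18  0.25 -0.08] w 0.0098
stand x -0.0008 y -0.0000 crown z 0.2553 yaw 80.54 Fx -0.42 Fz 1.20
```

send_rows(steps=[[[0, 0, 0.0004, -0.0005, 0], [0, 0, 0.0008, -0.0005, 0], [0, 0, 0.0008, -0.0005, 0], [0, 0, 0.0008, -0.0005, 0]]])

```text
t: 17.55
position: [0.4917, 0.2096, 0.2416]
eef_rot: [179.9, -0.1, 80.6]
ft_force: [-3.1, 0.2, 1.8]
grip_width: 0.01
```

```bash
python3 -c "
from h import *
stand()
b=read_camera('wrist')[:,:,::-1]; s=read_camera('scene')[:,:,::-1]
cv2.imwrite('pics/h7.png',np.hstack([cv2.resize(b,(400,300)),cv2.resize(s[110:245,310:490],(400,300),interpolation=cv2.INTER_CUBIC)]))"
```

```text
t 17.55 pos [0.4917 0.2096 0.2416] rot [ 1.7989e+02 -1.2000e-01  8.0550e+01] F [-3.06  0.23  1.85] M [ 0.02  0.81 -0.06] w 0.01
stand x -0.0006 y -0.0000 crown z 0.2555 yaw 80.55 Fx -3.05 Fz 1.85
```

View pics/h7.png

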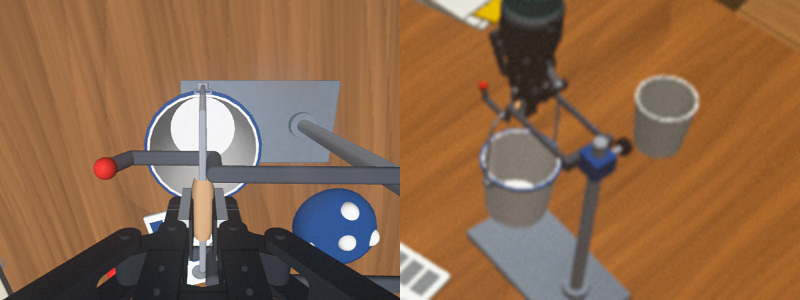

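The wire lies across the prong right at the riser (column about 205), and the stand is carrying the pail. I ease off the downward press, then open.

send_rows(steps=[[[0, 0, 0, -0.0005, 0], [0, 0, 0, -0.0009, 0], [0, 0, 0, -0.0009, 0], [0, 0, 0, -0.0009, 0]]])

```text
t: 18.05
position: [0.4915, 0.2096, 0.2423]
eef_rot: [179.9, -0.1, 80.6]
ft_force: [-3.3, -0.1, -0.5]
grip_width: 0.0097
```

send_rows(steps=[[[0.13, 0, 0, 0, 0], [0.15, 0, 0, 0, 0], [0.2, 0, 0, 0, 0], [0.25, 0, 0, 0, 0], [0.35, 0, 0, 0, 0], [0.4, 0, 0, 0, 0], [0.4, 0, 0, 0, 0]]])

```text
t: 18.75
position: [0.4918, 0.2096, 0.2424]
eef_rot: [179.9, -0.1, 80.6]
ft_force: [-0.5, 0.2, 0.4]
grip_width: 0.0341
```

```bash
python3 -c "
from h import *
stand()
b=read_camera('wrist')[:,:,::-1]; cv2.imwrite('pics/r8.png',b)"
```

```text
t 18.75 pos [0.4918 0.2096 0.2424] rot [ 1.7988e+02 -1.2000e-01  8.0550e+01] F [-0.52  0.18  0.42] M [ 0.    0.04 -0.02] w 0.0341
stand x -0.0005 y -0.0000 crown z 0.2563 yaw 80.55 Fx -0.55 Fz 0.42
```

View pics/r8.png

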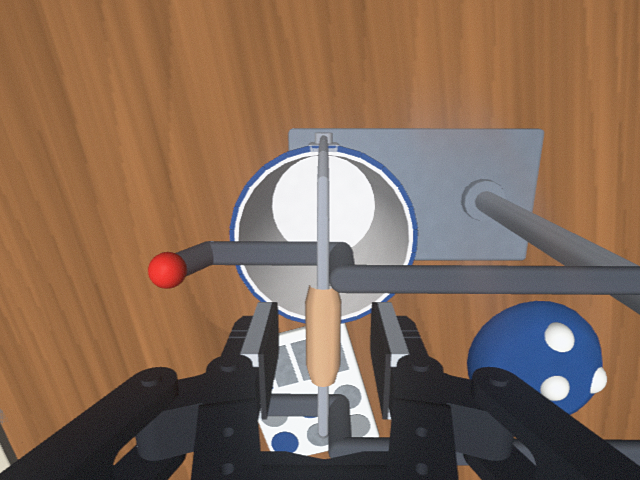

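The grip is free between the pads, and the wire rests against both risers, at about (328,258) and (328,415). I retreat straight up.

send_rows(steps=[[[0.4, 0, 0, -0.005, 0], [0.4, 0, 0, -0.015, 0], [0.4, 0, 0, -0.03, 0], [0.4, 0, 0, -0.05, 0], [0.4, 0, 0, -0.075, 0], [0.4, 0, 0, -0.1, 0], [0.4, 0, 0, -0.12, 0], [0.4, 0, 0, -0.13, 0]]])

```text
t: 19.6
position: [0.4924, 0.2096, 0.3757]
eef_rot: [179.6, -0.2, 80.6]
ft_force: [0.2, 0.1, -1.6]
grip_width: 0.0342
```

send_rows(steps=[[[0.4, 0, -0.01, 0, 0], [0.4, 0, -0.03, 0, 0], [0.4, 0, -0.06, 0, 0], [0.4, 0, -0.08, 0, 0], [0.4, 0, -0.09, 0, 0], [0.4, 0, -0.09, 0, 0], [0.4, 0, -0.09, 0, 0]]])

```text
t: 20.3
position: [0.4039, 0.2245, 0.375]
eef_rot: [179.6, -0.2, 80.6]
ft_force: [0.1, -0.0, -0.6]
grip_width: 0.0341
```

```bash
python3 -c "
from h import *
stand()
b=read_camera('wrist')[:,:,::-1]; s=read_camera('scene')[:,:,::-1]
cv2.imwrite('pics/f9.png',np.hstack([cv2.resize(b,(400,300)),cv2.resize(s[110:245,310:490],(400,300),interpolation=cv2.INTER_CUBIC)]))"
```

```text
t 20.3 pos [0.4039 0.2245 0.375 ] rot [179.6   -0.24  80.57] F [ 0.09 -0.02 -0.59] M [ 0.03 -0.03 -0.06] w 0.0341
stand x -0.0896 y -0.0006 crown z 0.3889 yaw 80.57 Fx 0.09 Fz -0.59
```

View pics/f9.png

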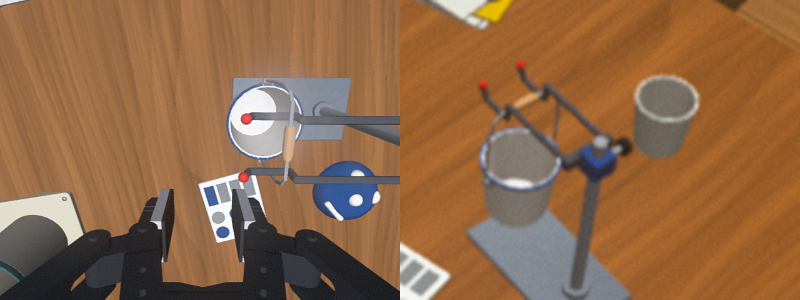

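The pail hangs level on both prongs with the wire at the kinks of the risers, and the gripper is clear. I'm handing in the job.

```bash
python3 -c "
from plant import arm
print(arm.close_job())"
```

```text
the job is handed in; nothing more can be done
None
```

The pail is hanging level over both prongs, with its wire back against the risers. I handed the job in at about 20 s of the 72 s allowed.

- **Raising the bail:** I swung it upright with the pail standing; the before and after pictures show the pail shifted by about 1 mm at most. The radial force reached about 3.9 N early in the swing because the roller sat about 5 mm nearer the fingertips than I had assumed. I corrected the arc for that, and the force dropped below about 2 N.
- **Lifting and carrying:** the pail hung level the whole way over the table, with about 3 N on the wrist.
- **Hanging:** I lowered it in steps of about 0.5 mm and touched the risers with at most about 5.5 N. The downward press on the seats never read more than about 1.9 N. I eased that to about zero before opening the fingers, so nothing dropped.
- **Last checks:** the final scene and wrist pictures show the wire at both risers and the gripper clear of everything. The other objects in view look untouched. The brush was out of view in the late pictures, so I did not recheck it, but the arm stayed well above it.
- **Disagreement:** early measurements of the stand's direction ranged from -9° to -11°. The twisting moment when the wire touched the risers pointed to about -9.5°, and I placed the pail at that angle.

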